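# Walk the die block round to the fence

### The job

Without gripping it, walk the heavy die block round on the spot by pushing alternate corners, so that its middle stays within about 5 cm of where it stood, until one of its long machined sides (either one) squarely faces the steel fence. Only then push it up flush against the fence with its middle at the fence's red mark, give or take 2 cm. Slide it gently, never lift or tip it, leave the loose tin, offcut, hammer, wrench, brush and discs where they are, and back away when done.

Things in the scene. Friction and masses are not known exactly. Their poses are not given: they have to be found in the camera images.
- block: Loose solid aluminium die block, 90 (own x) x 120 (own y) x 40 mm high, 0.7 to 1 kg. Origin: centre of underside, z up. The long sides (facing own +x, -x) are bright and alike; the ends (+y, -y) dark. A red line crosses the middle of its top along x. Starts roughly end-on to the fence, its centre 165 to 205 mm from the work face. Sliding it takes 5 to 20 N; it stays where left.
- fence: Fixed dark steel fence, 400 mm long along own y; place and turn differ each run. Upright work face 35 mm high, plate 10 mm thick, foot 8 mm high to 55 mm behind the face. Origin: on the work face at bench height, mid-length, at the red mark (16 mm wide). Its x points away from the robot, into the fence; the block belongs on the -x side, its centre 45 mm from the face when flush.
- tin: loose tin with a white lid and yellow label, 52 mm across, 55 mm high, standing about 235 mm left (+y) of the red mark; bystander. Origin: centre of underside.
- offcut: loose steel offcut 30 x 60 x 30 mm high, about 235 mm right (-y) of the red mark; bystander. Origin: centre of underside.
- hammer: loose hammer lying on the right of the bench; bystander
- wrench: loose wrench lying on the right of the bench; bystander
- brush: loose brush lying on the left of the bench; bystander
- discs: loose stack of black grinding discs, 115 mm across, 18 mm high, on the left; bystander
Mind the look-alikes: they are no part of the job. Leave any brown or green look-alike of the block alone.

How it is judged:
By the outcome, as a careful person would: the job done as asked, in the order asked, and still so for the second after the job is handed in, with the robot touching nothing.
It also fails if it takes over 72 s, if anything falls off the work surface, if the arm or the gripper's body presses on something with over 40 N, if the wrist force passes 120 N, or if a joint passes its speed limit or range.

### The arm

A 6-joint arm with a two-finger parallel gripper is mounted at the origin on the work surface. World frame = base frame: x ahead of the robot, y to its left, z up, the work surface at z = 0. Lengths are in mm, angles in degrees, forces in N, time in s.
With the tool pointing down it reaches from about 300 to 825 mm from the base axis. Payload 5.4 kg.
Tool frame: the origin (TCP) lies at the very end of the fingers, on their centre line; the grasp point (between the pads) lies 19 mm behind it; z points along the fingers, y is the line along which they close (so a half turn about z gives the same grasp; the last joint's range is limited). The gripper opens to 92 mm and grips with 3 to 60 N. Pads are 20 mm wide; open, the fingers measure 128 mm over their backs; the gripper's body (75 mm by 189 mm) begins 69 mm behind the grasp point.
Start: joints at [-84.689, 9.076, 91.501, -0, 79.423, -12.038], TCP at [171.438, -548.831, 214.601] pointing down, gripper open.
Joint ranges: [-166.64, 166.64], [-54.1, 131.32], [10.49, 154.53], [-73.88, 253.88], [9.74, 151.15], [-171.62, 171.62]. Speed limits (degrees/s): [147.25, 147.25, 180, 180, 180, 180].

### API

Orientations are given as [roll, pitch, yaw] about the fixed x, y, z axes, in that order (R = Rz(yaw) Ry(pitch) Rx(roll)).
In Python, from rig import * gives the robot as it stands. The module is installed in compiled form; this text tells all that it offers.
- The arm moves only by the tool move_arm, never from a script. Its argument "targets" is a list of rows, each a list of 6 numbers: the shift along the tool's x, y, z in cm, then the turn, a rotation vector about the tool's x, y, z in rad. In form: [[tx, ty, tz, rx, ry, rz], ...]. A call has 1 to 8 rows; each row is the pose to reach, as a shift and turn from the pose commanded when the call began, along the tool's axes at that moment; what a row does not reach only later rows make up. A row lasts 1/10 s, in which the tool goes at most 50 mm and 8.59 degrees, less where a joint would pass 70% of its speed; a pose out of reach is approached as far as the arm can. A call with a gripper value outside its range is refused whole. "jaw" is the opening, from 0 (shut) to 1 (fully open), set as the call begins (left out, the last holds). The fingers move at their own pace and stop on an object; the grip force is fixed at half the most. Time passes only in rows, so rows that repeat a pose let the fingers close. It gives the time, the measured TCP pose, the force, the opening and the grip force at its end, in the units of the state.
- get_obs(): the state, without advancing time (a new reading comes with each control period).
- snapshot(name): name is "side" or "top"; returns a dict with "pixels" (384x512x3 uint8, red, green, blue), "range_z" (384x512 float32, mm along the optical axis (not along the pixel's ray), 0 where there is no reading), "vfov" (degrees; the focal length in pixels is half the picture's height over the tangent of half this angle, whatever the lens; pixels are square), "cx", "cy" (the principal point, pixels), "origin" and "attitude" of the camera in the world. Camera axes: x right, y up, looking along -z (the intrinsics and any distortion apply to the point x, -y, -z); pixel columns grow to the right and rows downward; lengths in mm; the calibration is good to about 2 mm. A picture is of the moment at which its call begins.
- close_job(): hands the job in; it is judged then, once.
The state is a dict: "time": time; "q": joint angles; "joint_vel": joint speeds; "joint_efforts": joint torques, N m; "tcp_pos": TCP position; "orientation": TCP orientation; "contact_force": force on the tool from outside, world axes, zero at the start; "ft_torque": the same for the moment, N m; "finger_gap": opening from 0.0 (shut) to 1.0 (fully open); "grip_force": force on a finger pad.
Only numpy, scipy, OpenCV 4.12 (cv2) and the standard library are available. Lean on these libraries where they do the work, as an engineer would, in place of code of your own. Each camera call takes 0.05 s, during which the arm holds its last target. There are 200 camera calls.

## Working session

There is one attempt and no reset: what is moved stays moved. The work goes in short steps, Python scripts to look and compute and a tool call to move; the robot and the scene stay as the last step left them, time stands still between calls to the robot, and variables do not carry over. Pictures are saved under pics/ and viewed, at most 10 in all, crops included, and the job is handed in when it is done.

Besides the shell and the picture viewer there is one more tool, called after "Request:" as name(argument=value, ...), one argument or row to a line, values as JSON. move_arm: Moves the arm, as the interface text tells. Its arguments: {"type":"object","properties":{"targets":{"type":"array","items":{"type":"array","items":{"type":"number"}}},"jaw":{"type":"number"}},"required":["targets"]}

```bash
mkdir -p pics; python3 - <<'E'
from rig import *
import cv2,numpy as np
o=get_obs();print(o)
for n in("top","side"):
    s=snapshot(n);np.savez(f"{n}0.npz",**s)
    print(n,s["vfov"],s["cx"],s["cy"],s["origin"],s["attitude"],[k for k in s])
    cv2.imwrite(f"pics/{n}0.png",s["pixels"][:,:,::-1])
E
```

```text
{'time': 0.0, 'q': array([-8.46898922e+01,  9.11215055e+00,  9.15709082e+01,  1.77281800e-03,
        7.94239355e+01, -1.20365660e+01]), 'joint_vel': array([ 0.00198423,  0.02288913, -0.01128753, -0.01175593,  0.06020251,
       -0.07474287]), 'joint_efforts': array([-6.02323507e-04, -3.85563827e+01, -3.22109091e+01,  7.00474251e-02,
        3.77603760e-02, -1.10443416e-04]), 'tcp_pos': array([ 171.38051247, -548.21474838,  213.63489145]), 'orientation': array([-1.79895721e+02, -2.40159165e-02,  1.73463249e+01]), 'contact_force': array([0.26260199, 0.29598976, 0.08318681]), 'ft_torque': array([-0.01236709, -0.01363007,  0.02348129]), 'grip_force': 0.0, 'finger_gap': 0.9996063848837743}
top 50.368083887267645 255.9543628704292 194.78640987709522 [ 359.68974936   -7.68935035 1187.02454597] [  7.15396467   0.30991143 -90.8231535 ] ['pixels', 'range_z', 'vfov', 'cx', 'cy', 'origin', 'attitude']
side 56.49179646856099 260.4598758856756 195.19902275499518 [486.22157766 998.83531209 655.27847857] [ 5.74359369e+01  3.65934824e-02 -1.78091464e+02] ['pixels', 'range_z', 'vfov', 'cx', 'cy', 'origin', 'attitude']
```

View pics/top0.png

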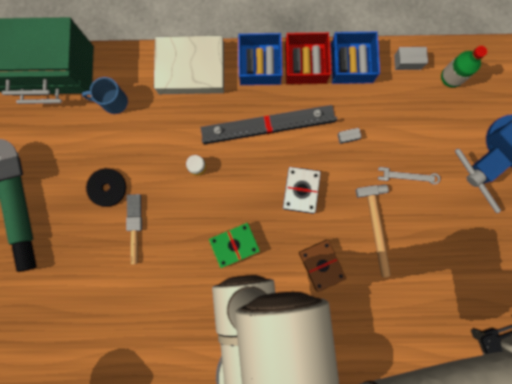

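View pics/side0.png

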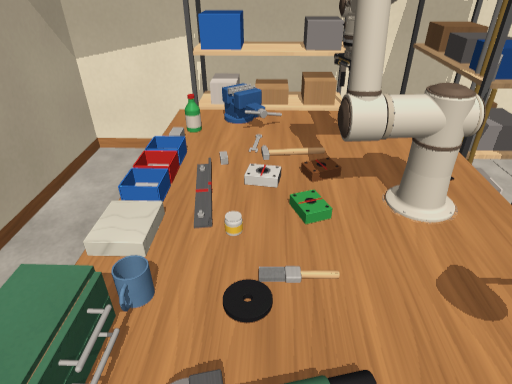

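The top view shows the bright block at (302,190), with two look-alikes: green at (235,245) and brown at (322,265). The fence runs from (202,133) to (336,113), with its red mark at (268,124). The tin is at (196,164) and the offcut at (350,135). The description picks the bright block at (302,190). In the side view the block is at (263,175) and the red mark at (204,190).

```bash
cat > h.py <<'E'
import numpy as np,cv2
from scipy.spatial.transform import Rotation as R
def rays(s,uv):
    f=192/np.tan(np.radians(float(s["vfov"])/2))
    uv=np.asarray(uv,float).reshape(-1,2)
    d=np.c_[(uv[:,0]-s["cx"])/f,-(uv[:,1]-s["cy"])/f,-np.ones(len(uv))]
    return d@R.from_euler("xyz",s["attitude"],degrees=True).as_matrix().T
def plane(s,uv,z):
    d=rays(s,uv);o=np.asarray(s["origin"]);return o+d*((z-o[2])/d[:,2])[:,None]
def cloud(s):
    v,u=np.mgrid[:384,:512];d=rays(s,np.c_[u.ravel(),v.ravel()])
    P=np.asarray(s["origin"])+d*s["range_z"].reshape(-1,1);return P.reshape(384,512,3)
def two(s1,p1,s2,p2):
    a,b=rays(s1,p1)[0],rays(s2,p2)[0];o1,o2=np.asarray(s1["origin"]),np.asarray(s2["origin"])
    t=np.linalg.lstsq(np.c_[a,-b],o2-o1,rcond=None)[0];A,B=o1+a*t[0],o2+b*t[1]
    return (A+B)/2,np.linalg.norm(A-B)
def big(m,win):
    k=np.zeros_like(m,np.uint8);u0,u1,v0,v1=win;k[v0:v1,u0:u1]=m[v0:v1,u0:u1]
    c,_=cv2.findContours(k,cv2.RETR_EXTERNAL,cv2.CHAIN_APPROX_NONE);return max(c,key=cv2.contourArea)[:,0,:]
def redmid(s,win):
    h=cv2.cvtColor(s["pixels"],cv2.COLOR_RGB2HSV)
    m=(((h[...,0]<8)|(h[...,0]>172))&(h[...,1]>170)&(h[...,2]>90))
    k=np.zeros_like(m);u0,u1,v0,v1=win;k[v0:v1,u0:u1]=m[v0:v1,u0:u1]
    v,u=np.nonzero(k);return np.array([u.mean(),v.mean()]),len(u)
def block(s,win,z=40):
    h=cv2.cvtColor(s["pixels"],cv2.COLOR_RGB2HSV)
    m=(h[...,1]<60)&(h[...,2]>165)
    c=big(m,win);P=plane(s,c,z)[:,:2].astype(np.float32)
    r=cv2.minAreaRect(P);b=cv2.boxPoints(r);e=b[1]-b[0],b[2]-b[1]
    l=max(e,key=np.linalg.norm);a=np.degrees(np.arctan2(l[1],l[0]))  # direction of long axis
    return np.array(r[0]),r[1],a,c
E
python3 - <<'E'
from h import *
t=dict(np.load("top0.npz"));s=dict(np.load("side0.npz"))
c,w,a,ct=block(t,(270,335,155,225));print("block",c,w,a)
C=cloud(t);x,y,ww,hh=cv2.boundingRect(ct);print("z",np.median(C[y:y+hh,x:x+ww,2]))
ms=cv2.moments(block(s,(235,290,155,195))[3]);mt=cv2.moments(ct)
g=lambda m:(m["m10"]/m["m00"],m["m01"]/m["m00"]);print("2view",two(t,g(mt),s,g(ms)),g(ms))
rt,n1=redmid(t,(255,282,110,138));rs,n2=redmid(s,(190,215,175,200));print(rt,n1,rs,n2,two(t,rt,s,rs),plane(t,[rt],35))
# fence: dark gray, low-sat
h=cv2.cvtColor(t["pixels"],cv2.COLOR_RGB2HSV);
z=C[...,2];m=(h[...,1]<70)&(z>25)&(z<45)
f=big(m.astype(np.uint8),(195,345,95,150));
Z=C.copy();win=np.zeros(z.shape,bool);win[95:150,195:345]=1
P=C[win&(z>28)&(z<45)];print(len(P),np.median(P[:,2]))
r=cv2.minAreaRect(P[:,:2].astype(np.float32));print("fence strip",r,cv2.boxPoints(r))
for nm,wi in(("tin",(180,212,148,180)),("off",(335,365,122,148))):
    wm=np.zeros(z.shape,bool);wm[wi[2]:wi[3],wi[0]:wi[1]]=1;Q=C[wm&(z>20)];print(nm,np.median(Q,0),np.ptp(Q,0))
cv2.imwrite("pics/crop.png",cv2.resize(t["pixels"][90:290,180:380,::-1],(600,600),interpolation=cv2.INTER_CUBIC))
E
```

```text
block [ 486.8364563  -126.93870544] (89.34956359863281, 55.70064926147461) 79.30382
z 38.70333161468898
2view (array([ 502.82466865, -129.38074948,   13.86149283]), np.float64(34.57630010968534)) (261.62988505747126, 176.2128078817734)
[267.78651685 124.07865169] 89 [203.54545455 188.27272727] 33 (array([717.00268984, -41.48249371,  14.73096899]), np.float64(0.20841326584278552)) [[710.93172634 -40.89567583  35.        ]]
572 33.647966532712644
fence strip ((705.1512451171875, -54.6636962890625), (415.9151916503906, 84.91211700439453), 89.67080688476562) [[ 661.50104 -262.37393]
 [ 746.4118  -262.8618 ]
 [ 748.80145  153.04654]
 [ 663.8907   153.5344 ]]
tin [591.76946175 167.59985815  52.80835159] [ 259.32686689  203.03197318 1166.153592  ]
off [ 677.93614045 -276.33211901   29.04642748] [ 338.2041786   300.02255203 1166.89207888]
```

View pics/crop.png

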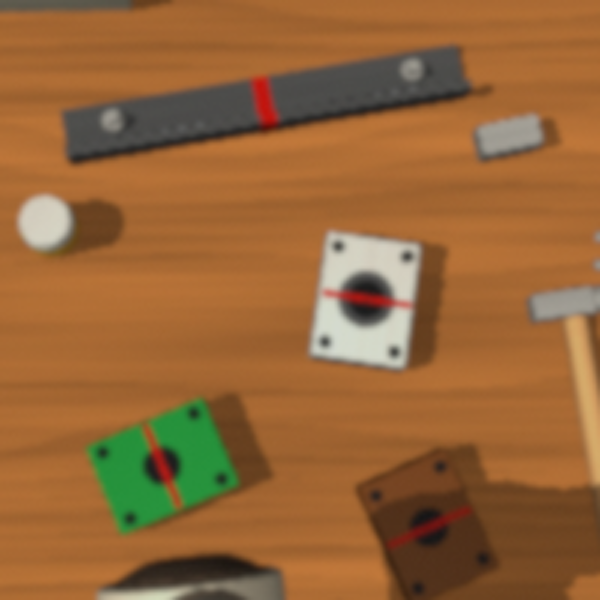

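The crop confirms the choice: a bright top with a red line, dark bore and four holes, centred at crop (365,300). Its corners are near (328,232), (420,243), (405,368) and (310,355). The fence's front edge runs from (68,160) to (468,95).

```bash
sed -i 's/m=(h\[...,1\]<60)&(h\[...,2\]>165)/m=((h[...,1]<75)\&(h[...,2]>135)).astype(np.uint8)/' h.py; python3 - <<'E'
from h import *
t=dict(np.load("top0.npz"));s=dict(np.load("side0.npz"))
c,w,a,ct=block(t,(270,335,155,225));print("block",c,w,a)
h=cv2.cvtColor(t["pixels"],cv2.COLOR_RGB2HSV)
print(h[160:220:5,302].tolist())
k=180+np.array([[328,232],[420,243],[405,368],[310,355]])/3.*1; k[:,1]-=90
print("hand corners",plane(t,k,40)[:,:2].round(1).tolist())
rb,n=redmid(t,(280,322,178,200));rbs,n2=redmid(s,(245,285,160,180));print("blk red",rb,n,rbs,n2,two(t,rb,s,rbs),plane(t,[rb],40))
C=cloud(t);z=C[...,2];F=[]
for u in range(206,334,4):
    col=[(v,z[v,u]) for v in range(100,150) if 26<z[v,u]<45]
    if col: 
        v=max(q[0] for q in col if q[1]>29) if any(q[1]>29 for q in col) else None
        if v: F.append(plane(t,[[u,v+.5]],35)[0,:2])
F=np.array(F);p=np.polyfit(F[:,1],F[:,0],1);r=F[:,0]-np.polyval(p,F[:,1]);g=abs(r)<6;p=np.polyfit(F[g,1],F[g,0],1)
print("fence depth edge",p,np.degrees(np.arctan(p[0])),np.std(r[g]),g.sum(),F[[0,-1]])
# colour: bottom edge of dark
B=[]
sat=h[...,1].astype(int)
for u in range(206,334,4):
    v=[v for v in range(100,150) if sat[v,u]<90 and h[v,u,2]<110]
    if v:B.append(plane(t,[[u,max(v)+.5]],0)[0,:2])
B=np.array(B);q=np.polyfit(B[:,1],B[:,0],1);print("fence base edge",q,np.degrees(np.arctan(q[0])),np.std(B[:,0]-np.polyval(q,B[:,1])))
# red mark pixels
m=(((h[...,0]<8)|(h[...,0]>172))&(h[...,1]>170)&(h[...,2]>60));v,u=np.nonzero(m[105:140,255:282]);
for r in range(min(v),max(v)+1): print(r+105,u[v==r].mean()+255,(v==r).sum(),z[r+105,int(u[v==r].mean()+255)].round(1))
E
```

```text
block [ 516.95947266 -132.56137085] (92.2413101196289, 121.56562042236328) -9.401986
[[13, 179, 160], [14, 177, 173], [23, 25, 202], [24, 24, 211], [21, 22, 153], [30, 9, 30], [1, 213, 134], [30, 5, 49], [38, 18, 208], [38, 18, 217], [30, 17, 179], [14, 178, 172]]
hand corners [[581.3, -99.9], [569.3, -187.0], [450.5, -168.9], [464.1, -80.2]]
blk red [301.88461538 189.15384615] 52 [262.61538462 169.84615385] 13 (array([ 517.22605537, -133.9182817 ,   39.97499731]), np.float64(1.2699169318549375)) [[ 517.86274466 -133.9575617    40.        ]]
fence depth edge [-1.56869851e-01  6.84907205e+02] -8.915324308995162 1.0238405581890455 32 [[ 661.88053777  138.73072781]
 [ 718.75154626 -221.89919554]]
fence base edge [-1.56139454e-01  6.90032791e+02] -8.874476200696291 0.8759420235324301
116 266.0 5 8.1
117 266.0 5 10.0
118 266.0 5 10.1
119 267.0 5 5.3
120 267.0 5 8.6
121 267.0 5 5.1
122 267.0 5 6.3
123 267.5 6 1.3
124 267.5 6 4.9
125 268.0 5 7.4
126 268.0 5 7.8
127 268.5 6 39.4
128 269.0 5 37.7
129 269.0 5 34.1
130 269.5 6 35.0
131 269.5 6 28.3
132 269.5 6 20.7
```

```bash
cat >> h.py <<'E'
def rows(wps,start=None):
    "rows (cm, rad) between successive world waypoints x,y,z,yaw; start = measured pose"
    if start is None:
        from rig import get_obs
        o=get_obs();start=[*o["tcp_pos"],o["orientation"][2]];print("at",np.round(start,1),"t",o["time"])
    p=np.array(start,float)
    for w in wps:
        w=np.array(w,float);a=np.radians(p[3]);d=w-p
        tx=np.cos(a)*d[0]+np.sin(a)*d[1];ty=np.sin(a)*d[0]-np.cos(a)*d[1]
        n=np.hypot(d[0],d[1]);print(np.round(w,1),"->",np.round([tx/10,ty/10,-d[2]/10,-np.radians(d[3])],2),"min rows",int(np.ceil(max(np.linalg.norm(d[:3])/50,abs(d[3])/8.59))))
        p=w
def corner(c,a,end,out,yaw,s=33,z=12):
    "pusher centre beside the block: end +1 far/-1 near; pushes far end from left (+v), near end from right; out = gap to face"
    a=np.radians(a);u=np.array([np.cos(a),np.sin(a)]);v=np.array([-u[1],u[0]])
    q=np.array(c)+end*(s*u+(45+10+out)*v);return [*q,z,yaw]
E
python3 - <<'E'
from h import *
t=dict(np.load("top0.npz"))
print("mark",plane(t,[[269.2,130.5]],35),plane(t,[[269.7,133]],0),687-.1565*-43, "brown",plane(t,[[322,265],[322,238]],40)[:,:2])
c=(517,-133);a=-9.4;yaw=a+90-18
A=corner(c,a,1,22,yaw,z=100);B=corner(c,a,1,22,yaw);D=corner(c,a,1,-22,yaw)
rows([A,B,D])
E
```

```text
mark [[691.68160611 -44.64932117  35.        ]] [[694.06985206 -47.12357952   0.        ]] 693.7295 brown [[ 305.05214549 -183.60366687]
 [ 379.38556834 -186.16849697]]
at [ 171.4 -548.3  213.7   17.3] t 0.1
[562.1 -62.4 100.   62.6] -> [ 51.79 -34.72  11.37  -0.79] min rows 13
[562.1 -62.4  12.   62.6] -> [ 0.   0.   8.8 -0. ] min rows 2
[ 554.9 -105.8   12.    62.6] -> [-4.18  1.36 -0.   -0.  ] min rows 1
```

Request:
move_arm(
  targets=[
    [51.8,-34.7,5,0,0,-0.79],
    [51.8,-34.7,5,0,0,-0.79],
    [51.8,-34.7,5,0,0,-0.79],
    [51.8,-34.7,5,0,0,-0.79],
    [51.8,-34.7,5,0,0,-0.79],
    [51.8,-34.7,5,0,0,-0.79],
    [51.8,-34.7,5,0,0,-0.79],
    [51.8,-34.7,5,0,0,-0.79],
  ],
  jaw=0,
)

```text
time: 0.9
tcp_pos: [422.2, -236.3, 182.3]
orientation: [-180.0, -0.0, 62.6]
contact_force: [0.1, -0.4, -0.6]
finger_gap: 0.327
grip_force: 0.0
```

```bash
python3 - <<'E'
from h import *
rows([[562,-62.4,100,62.6]])
E
```

```text
at [ 422.2 -236.3  182.3   62.6] t 0.9
[562.  -62.4 100.   62.6] -> [21.87  4.41  8.23  0.  ] min rows 5
```

Request:
move_arm(
  targets=[
    [21.9,4.4,8.2,0,0,0],
    [21.9,4.4,8.2,0,0,0],
    [21.9,4.4,8.2,0,0,0],
    [21.9,4.4,8.2,0,0,0],
    [21.9,4.4,8.2,0,0,0],
    [21.9,4.4,8.2,0,0,0],
    [21.9,4.4,8.2,0,0,0],
  ],
  jaw=0,
)

```text
time: 1.6
tcp_pos: [560.8, -63.4, 99.8]
orientation: [-179.9, 0.0, 62.7]
contact_force: [0.7, -0.1, -0.2]
finger_gap: 0.006
grip_force: 0.0
```

```bash
python3 - <<'E'
from h import *
c=(517,-133);a=-9.4;yaw=a+90-18
rows([corner(c,a,1,22,yaw),corner(c,a,1,-22,yaw)])
E
```

```text
at [560.8 -63.4  99.8  62.7] t 1.6
[562.1 -62.4  12.   62.6] -> [0.15 0.07 8.78 0.  ] min rows 2
[ 554.9 -105.8   12.    62.6] -> [-4.18  1.36 -0.   -0.  ] min rows 1
```

Lower beside the far-left corner, then push in gently.

Request:
move_arm(
  targets=[
    [0,0,3,0,0,0],
    [0,0,6,0,0,0],
    [0,0,8,0,0,0],
    [0,0,8.8,0,0,0],
    [0,0,8.8,0,0,0],
  ],
)

```text
time: 2.1
tcp_pos: [560.3, -64.9, 12.2]
orientation: [-179.9, 0.0, 62.5]
contact_force: [-1.0, -0.2, -0.1]
finger_gap: 0.004
grip_force: 0.0
```

Request:
move_arm(
  targets=[
    [-1,0.3,0,0,0,0],
    [-1.6,0.5,0,0,0,0],
    [-2,0.65,0,0,0,0],
    [-2.4,0.8,0,0,0,0],
    [-2.8,0.9,0,0,0,0],
    [-3.3,1.1,0,0,0,0],
    [-3.7,1.2,0,0,0,0],
    [-4.2,1.4,0,0,0,0],
  ],
)

```text
time: 2.9
tcp_pos: [556.3, -107.8, 14.3]
orientation: [179.8, -0.1, 62.6]
contact_force: [2.5, 5.2, 3.1]
finger_gap: 0.003
grip_force: 2.8
```

Request:
move_arm(
  targets=[
    [0.8,-0.2,0,0,0,0],
    [2,-0.6,-1,0,0,0],
    [2,-0.6,-5,0,0,0],
    [2,-0.6,-7,0,0,0],
    [2,-0.6,-7,0,0,0],
  ],
)

```text
time: 3.4
tcp_pos: [561.0, -87.3, 86.8]
orientation: [179.6, -0.0, 62.7]
contact_force: [-0.2, 0.3, -0.7]
finger_gap: 0.006
grip_force: 0.0
```

```bash
cat > look.py <<'E'
from h import *
from rig import *
import sys
def look(name,win):
    t=snapshot("top");cv2.imwrite(f"pics/{name}.png",cv2.resize(t["pixels"][90:240,220:380,::-1],(640,600),interpolation=cv2.INTER_CUBIC))
    c,w,a,ct=block(t,win);rb,n=redmid(t,(270,330,165,225));P=plane(t,[rb],40)[0,:2]
    print("block",c.round(1),np.round(w,1),"axis",round(a,1),"red",P.round(1),n)
    return t,c,a
E
python3 - <<'E'
from look import *
look("p1",(255,345,145,235))
o=get_obs();print(o["tcp_pos"],o["time"])
E
```

```text
block [479.9 -93.8] [186.5 176.1] axis 89.2 red [ 515.5 -131.4] 1
[559.40759752 -86.88439618  84.45554894] 3.45
```

View pics/p1.png

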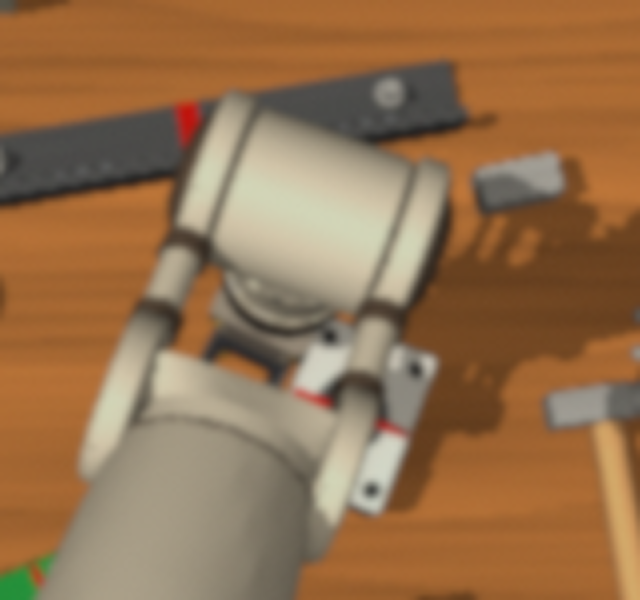

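The arm hides part of the block. Its far-right corner shows at crop (437,357), the near-right corner near (375,512), and the red line runs from (295,393) to (405,432). It has turned clockwise as planned.

```bash
python3 - <<'E'
from h import *
t=dict(np.load("top0.npz"))
p=np.array([[437,357],[378,513],[405,432],[295,393],[330,318]])/4+[220,90]
P=plane(t,p,40)[:,:2];d=P[0]-P[1];a=np.degrees(np.arctan2(d[1],d[0]));print(P.round(1),a,np.linalg.norm(d))
e=P[3]-P[2];print(np.degrees(np.arctan2(e[1],e[0]))-90,np.linalg.norm(e));c=(P[2]+P[3])/2;print(c)
np.save("c1.npy",[*c,a])
yaw=a+90-18
hi=corner(c,a,-1,25,yaw,z=85)
rows([hi,corner(c,a,-1,22,yaw),corner(c,a,-1,-22,yaw)])
E
```

```text
[[ 545.1 -212.5]
 [ 434.8 -167. ]
 [ 491.8 -187.9]
 [ 520.8 -111. ]
 [ 574.4 -137.3]] -22.405904672858266 119.25421874408575
-20.64607403496167 82.22830459114196
[ 506.30133487 -149.45528932]
at [559.4 -86.9  84.5  62.7] t 3.45
[ 445.3 -210.8   85.    49.6] -> [-16.25  -4.44  -0.05   0.23] min rows 4
[ 446.4 -208.1   12.    49.6] -> [ 0.29 -0.09  7.3  -0.  ] min rows 2
[ 463.2 -167.4   12.    49.6] -> [ 4.18 -1.36 -0.   -0.  ] min rows 1
```

```bash
python3 - <<'E'
from h import *
x,y,a=np.load("c1.npy");c=(x,y);yaw=a+90-22
rows([corner(c,a,-1,22,yaw,46,85),corner(c,a,-1,22,yaw,46),corner(c,a,-1,-30,yaw,46),corner(c,a,-1,-10,yaw,46)])
E
```

```text
at [559.4 -86.9  84.5  62.7] t 3.45
[ 434.4 -203.1   85.    45.6] -> [-16.06  -5.76  -0.05   0.3 ] min rows 4
[ 434.4 -203.1   12.    45.6] -> [ 0.   0.   7.3 -0. ] min rows 2
[ 454.2 -155.    12.    45.6] -> [ 4.82 -1.95 -0.   -0.  ] min rows 2
[ 446.6 -173.5   12.    45.6] -> [-1.85  0.75 -0.   -0.  ] min rows 1
```

Request:
move_arm(
  targets=[
    [-16.1,-5.8,0,0,0,0.3],
    [-16.1,-5.8,0,0,0,0.3],
    [-16.1,-5.8,0,0,0,0.3],
    [-16.1,-5.8,0,0,0,0.3],
    [-16.1,-5.8,0,0,0,0.3],
    [-16.1,-5.8,3,0,0,0.3],
    [-16.1,-5.8,6,0,0,0.3],
    [-16.1,-5.8,7.2,0,0,0.3],
  ],
)

```text
time: 4.25
tcp_pos: [430.9, -200.7, 7.2]
orientation: [-179.6, 0.0, 45.5]
contact_force: [-0.7, 0.5, -0.2]
finger_gap: 0.007
grip_force: 0.0
```

Request:
move_arm(
  targets=[
    [0.8,-0.3,0,0,0,0],
    [1.4,-0.6,0,0,0,0],
    [1.9,-0.8,0,0,0,0],
    [2.5,-1,0,0,0,0],
    [3.1,-1.25,0,0,0,0],
    [3.7,-1.5,0,0,0,0],
    [4.3,-1.75,0,0,0,0],
    [4.8,-1.95,0,0,0,0],
  ],
)

```text
time: 5.05
tcp_pos: [452.7, -155.8, 11.5]
orientation: [180.0, 0.1, 45.5]
contact_force: [-5.2, -3.4, 2.9]
finger_gap: 0.005
grip_force: 2.8
```

Request:
move_arm(
  targets=[
    [-0.8,0.3,0,0,0,0],
    [-2,0.8,-1,0,0,0],
    [-5,2,-5,0,0,0],
    [-10,4,-7.2,0,0,0],
    [-14,5,-7.2,0,0,0],
    [-14,5,-7.2,0,0,0],
  ],
)

```text
time: 5.65
tcp_pos: [388.5, -297.3, 85.7]
orientation: [179.6, 0.1, 45.0]
contact_force: [-0.5, 0.6, -0.6]
finger_gap: 0.005
grip_force: 0.0
```

```bash
python3 - <<'E'
from look import *
look("p2",(255,345,145,235))
rows([])
E
```

```text
block [ 496.4 -118.5] [90.4 57.9] axis 52.1 red [ 522.  -138.2] 50
at [ 389.  -294.3   84.5   45.1] t 5.7
```

View pics/p2.png

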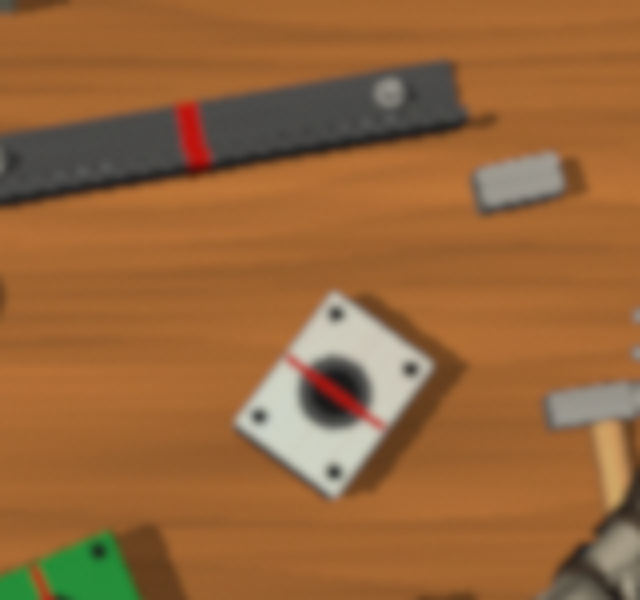

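The block is now fully visible, with corners at crop (333,290), (435,365), (335,500) and (233,423). It has turned well round and its centre has barely moved. I need to close the mask across the red line.

```bash
sed -i 's/    c=big(m,win);/    m=cv2.morphologyEx(m,cv2.MORPH_CLOSE,np.ones((5,5),np.uint8));c=big(m,win);/' h.py; python3 - <<'E'
from look import *
t,c,a=look("p2b",(265,345,150,225))
a=a if a<0 else a-180
if a>0:a-=180
rb,n=redmid(t,(270,330,165,225));c=plane(t,[rb],40)[0,:2]
print(c,a)
yaw=a+90-22
for end in(1,-1):
  rows([corner(c,a,end,24,yaw,46,85),corner(c,a,end,22,yaw,46),corner(c,a,end,-30,yaw,46)])
E
```

```text
block [ 521.6 -138. ] [ 90.7 121.7] axis -38.1 red [ 522.  -138.2] 50
[ 522.01844607 -138.20125069] -38.092587
at [ 389.4 -292.1   83.6   45.2] t 5.75
[ 607.  -104.4   85.    29.9] -> [28.65  2.22 -0.14  0.27] min rows 6
[ 605.7 -106.    12.    29.9] -> [-0.19  0.07  7.3  -0.  ] min rows 2
[ 573.6 -146.9   12.    29.9] -> [-4.82  1.95 -0.   -0.  ] min rows 2
at [ 389.4 -292.1   83.6   45.2] t 5.75
[ 437.1 -172.    85.    29.9] -> [11.89 -5.08 -0.14  0.27] min rows 3
[ 438.3 -170.4   12.    29.9] -> [ 0.19 -0.07  7.3  -0.  ] min rows 2
[ 470.4 -129.5   12.    29.9] -> [ 4.82 -1.95 -0.   -0.  ] min rows 2
```

Request:
move_arm(
  targets=[
    [28.6,2.2,0,0,0,0.27],
    [28.6,2.2,0,0,0,0.27],
    [28.6,2.2,0,0,0,0.27],
    [28.6,2.2,0,0,0,0.27],
    [28.6,2.2,0,0,0,0.27],
    [28.6,2.2,0,0,0,0.27],
    [28.6,2.2,0,0,0,0.27],
    [28.6,2.2,0,0,0,0.27],
  ],
)

```text
time: 6.55
tcp_pos: [606.2, -99.9, 82.0]
orientation: [-179.9, 0.1, 30.2]
contact_force: [-0.8, -0.6, -0.0]
finger_gap: 0.006
grip_force: 0.0
```

Request:
move_arm(
  targets=[
    [0,0,3,0,0,0],
    [0,0,6,0,0,0],
    [0,0,7,0,0,0],
    [0,0,7,0,0,0],
  ],
)

```text
time: 6.95
tcp_pos: [603.9, -102.0, 10.9]
orientation: [-179.8, 0.2, 29.9]
contact_force: [0.3, 0.2, 0.3]
finger_gap: 0.007
grip_force: 0.0
```

```bash
python3 - <<'E'
from h import *
rows([corner((522,-138.2),-38.1,1,-35,29.9,46)])
E
```

```text
at [ 603.9 -102.    10.9   29.9] t 6.95
[ 570.5 -150.8   12.    29.9] -> [-5.33  2.57 -0.11  0.  ] min rows 2
```

Request:
move_arm(
  targets=[
    [-1,0.5,0,0,0,0],
    [-1.6,0.75,0,0,0,0],
    [-2.2,1.1,0,0,0,0],
    [-2.8,1.4,0,0,0,0],
    [-3.5,1.7,0,0,0,0],
    [-4.1,2,0,0,0,0],
    [-4.7,2.3,0,0,0,0],
    [-5.3,2.55,0,0,0,0],
  ],
)

```text
time: 7.75
tcp_pos: [574.9, -151.8, 14.3]
orientation: [179.8, -0.2, 29.9]
contact_force: [5.2, 2.1, 2.3]
finger_gap: 0.003
grip_force: 2.6
```

Request:
move_arm(
  targets=[
    [0.8,-0.4,0,0,0,0],
    [2,-0.9,-1,0,0,0],
    [2,-0.9,-5,0,0,0],
    [2,-0.9,-7.2,0,0,0],
    [2,-0.9,-7.2,0,0,0],
  ],
)

```text
time: 8.25
tcp_pos: [589.0, -133.0, 89.1]
orientation: [179.7, -0.2, 30.0]
contact_force: [0.7, -0.3, 0.2]
finger_gap: 0.006
grip_force: 0.0
```

Request:
move_arm(
  targets=[
    [-26,4,0,0,0,0],
    [-26,4,0,0,0,0],
    [-26,4,0,0,0,0],
    [-26,4,0,0,0,0],
    [-26,4,0,0,0,0],
    [-26,4,0,0,0,0],
    [-26,4,0,0,0,0],
  ],
)

```text
time: 8.95
tcp_pos: [379.5, -297.5, 83.9]
orientation: [-179.9, 0.0, 29.8]
contact_force: [0.6, 0.3, -0.3]
finger_gap: 0.003
grip_force: 0.0
```

```bash
python3 - <<'E'
from look import *
t,c,a=look("p3",(260,345,150,225))
while a>0:a-=180
yaw=max(a+90-22,-14)
rows([corner(c,a,-1,24,yaw,46,85),corner(c,a,-1,22,yaw,46),corner(c,a,-1,-30,yaw,46)])
E
```

```text
block [ 504.3 -145.7] [ 91.4 121.4] axis -57.7 red [ 505.  -145.8] 54
at [ 380.6 -296.8   84.    29.9] t 9.0
[ 413.  -149.    85.    10.3] -> [ 10.17 -11.2   -0.1    0.34] min rows 4
[ 414.7 -148.    12.    10.3] -> [ 0.19 -0.07  7.3  -0.  ] min rows 2
[ 458.6 -120.2   12.    10.3] -> [ 4.82 -1.95 -0.   -0.  ] min rows 2
```

Request:
move_arm(
  targets=[
    [10.2,-11.2,0,0,0,0.36],
    [10.2,-11.2,0,0,0,0.36],
    [10.2,-11.2,0,0,0,0.36],
    [10.2,-11.2,0,0,0,0.36],
    [10.2,-11.2,0,0,0,0.36],
    [10.2,-11.2,3,0,0,0.36],
    [10.2,-11.2,6,0,0,0.36],
    [10.2,-11.2,7.1,0,0,0.36],
  ],
)

```text
time: 9.8
tcp_pos: [411.6, -148.9, 11.2]
orientation: [-179.8, 0.2, 9.4]
contact_force: [-0.6, 0.2, 0.7]
finger_gap: 0.005
grip_force: 0.0
```

```bash
python3 - <<'E'
from h import *
rows([corner((504.5,-145.7),-57.7,-1,-39,9,46)])
E
```

```text
at [ 411.6 -148.9   11.2    9.4] t 9.8
[ 466.4 -115.4   12.     9. ] -> [ 5.95 -2.42 -0.08  0.01] min rows 2
```

Request:
move_arm(
  targets=[
    [1.2,-0.5,0,0,0,0],
    [1.8,-0.75,0,0,0,0],
    [2.5,-1,0,0,0,0],
    [3.2,-1.3,0,0,0,0],
    [3.9,-1.6,0,0,0,0],
    [4.6,-1.9,0,0,0,0],
    [5.3,-2.15,0,0,0,0],
    [5.95,-2.4,0,0,0,0],
  ],
)

```text
time: 10.6
tcp_pos: [467.7, -115.6, 14.4]
orientation: [-180.0, 0.1, 9.4]
contact_force: [-6.5, 1.1, 5.7]
finger_gap: 0.003
grip_force: 3.7
```

Request:
move_arm(
  targets=[
    [-0.8,0.3,0,0,0,0],
    [-2,0.8,-1,0,0,0],
    [-4,4,-5,0,0,0],
    [-6,8,-7.1,0,0,0],
    [-8,13,-7.1,0,0,0],
    [-10,18,-7.1,0,0,0],
    [-10,18,-7.1,0,0,0],
  ],
)

```text
time: 11.3
tcp_pos: [398.0, -315.5, 86.6]
orientation: [179.7, -0.1, 9.1]
contact_force: [0.0, -0.6, -0.0]
finger_gap: 0.004
grip_force: 0.0
```

```bash
python3 - <<'E'
from look import *
t,c,a=look("p4",(260,345,150,225))
rows([])
E
```

```text
block [ 528.2 -143.9] [ 91.5 123. ] axis -80.4 red [ 528.  -145.1] 50
at [ 398.  -314.6   86.1    9.1] t 11.35
```

Now the block's long side is square to the fence (‑80.4° against ‑81.1°), and its centre is within 2 cm of where it started. Next is the sideways push along the fence with two spread fingers.

```bash
cat >> h.py <<'E'
M=np.array([693,-45.]);T=np.array([-.1547,.988]);N=np.array([.988,.1547])
def ft(p):d=np.array(p)-M;return np.round([d@N,d@T],1)
E
python3 - <<'E'
from h import *
c=np.array([528,-144.7]);n,tt=ft(c);print(n,tt)
w=lambda k,z:[*(c-(70+k)*T),z,98.9]
rows([w(30,85),w(30,12),w(tt,12)])
E
```

```text
-178.4 -73.0
at [ 398.  -314.6   86.1    9.1] t 11.35
[ 543.5 -243.5   85.    98.9] -> [15.49 -4.73  0.11 -1.57] min rows 11
[ 543.5 -243.5   12.    98.9] -> [ 0.   0.   7.3 -0. ] min rows 2
[ 527.5 -141.7   12.    98.9] -> [10.3  0.  -0.  -0. ] min rows 3
```

Request:
move_arm(
  targets=[
    [15.5,-4.7,0,0,0,-1.57],
    [15.5,-4.7,0,0,0,-1.57],
    [15.5,-4.7,0,0,0,-1.57],
    [15.5,-4.7,0,0,0,-1.57],
    [15.5,-4.7,0,0,0,-1.57],
    [15.5,-4.7,0,0,0,-1.57],
    [15.5,-4.7,0,0,0,-1.57],
    [15.5,-4.7,0,0,0,-1.57],
  ],
  jaw=0.5,
)

```text
time: 12.15
tcp_pos: [544.0, -236.7, 84.7]
orientation: [180.0, -0.0, 78.5]
contact_force: [0.6, -0.2, 0.6]
finger_gap: 0.504
grip_force: 0.0
```

```bash
python3 - <<'E'
from h import *
rows([[543.5,-243.5,85,98.9]])
E
```

```text
at [ 544.  -236.7   84.7   78.5] t 12.15
[ 543.5 -243.5   85.    98.9] -> [-0.68  0.09 -0.03 -0.36] min rows 3
```

Request:
move_arm(
  targets=[
    [-0.7,0.1,0,0,0,-0.36],
    [-0.7,0.1,0,0,0,-0.36],
    [-0.7,0.1,0,0,0,-0.36],
    [-0.7,0.1,3,0,0,-0.36],
    [-0.7,0.1,6,0,0,-0.36],
    [-0.7,0.1,7.2,0,0,-0.36],
    [-0.7,0.1,7.2,0,0,-0.36],
  ],
)

```text
time: 12.85
tcp_pos: [541.9, -243.4, 10.8]
orientation: [-179.8, -0.2, 98.8]
contact_force: [0.4, 0.2, 0.7]
finger_gap: 0.501
grip_force: 0.0
```

```bash
python3 - <<'E'
from h import *
rows([[527.5,-141.7,12,98.9]])
E
```

```text
at [ 541.9 -243.4   10.8   98.8] t 12.85
[ 527.5 -141.7   12.    98.9] -> [10.27  0.13 -0.12 -0.  ] min rows 3
```

Request:
move_arm(
  targets=[
    [1.2,0,0,0,0,0],
    [2.2,0,0,0,0,0],
    [2.8,0,0,0,0,0],
    [3.3,0,0,0,0,0],
    [3.8,0,0,0,0,0],
    [4.3,0,0,0,0,0],
    [4.9,0,0,0,0,0],
    [5.5,0,0,0,0,0],
  ],
)

```text
time: 13.65
tcp_pos: [536.0, -192.6, 13.8]
orientation: [179.9, 0.2, 98.7]
contact_force: [0.8, -5.1, 0.2]
finger_gap: 0.501
grip_force: 2.6
```

Request:
move_arm(
  targets=[
    [0.6,0,0,0,0,0],
    [1.2,0,0,0,0,0],
    [1.8,0,0,0,0,0],
    [2.4,0,0,0,0,0],
    [3,0,0,0,0,0],
    [3.6,0,0,0,0,0],
    [4.2,0,0,0,0,0],
    [4.8,0,0,0,0,0],
  ],
)

```text
time: 14.45
tcp_pos: [528.9, -145.0, 13.8]
orientation: [179.9, 0.2, 98.7]
contact_force: [1.4, -5.6, -0.3]
finger_gap: 0.501
grip_force: 2.6
```

Request:
move_arm(
  targets=[
    [-0.8,0,0,0,0,0],
    [-2,0,-1,0,0,0],
    [-3,0,-4,0,0,0],
    [-8,5,-7.1,0,0,0],
    [-13,12,-7.1,0,0,0],
    [-18,18,-7.1,0,0,0],
    [-18,18,-7.1,0,0,0],
    [-18,18,-7.1,0,0,0],
  ],
)

```text
time: 15.25
tcp_pos: [734.5, -297.0, 84.5]
orientation: [179.9, 0.0, 98.6]
contact_force: [1.8, 0.0, 0.1]
finger_gap: 0.502
grip_force: 0.0
```

```bash
python3 - <<'E'
from look import *
t,c,a=look("p5",(240,330,150,225))
rows([])
rb,n=redmid(t,(245,310,165,225));p=plane(t,[rb],40)[0,:2];print(p,n,ft(p),ft(c))
E
```

```text
block [ 525.5 -111.5] [203.7 212. ] axis -0.8 red [520.5 -74.4] 48
at [ 737.8 -299.8   82.2   98.6] t 15.3
[520.45731055 -74.35251692] 48 [-175.    -2.3] [-175.7  -39.8]
```

View pics/p5.png

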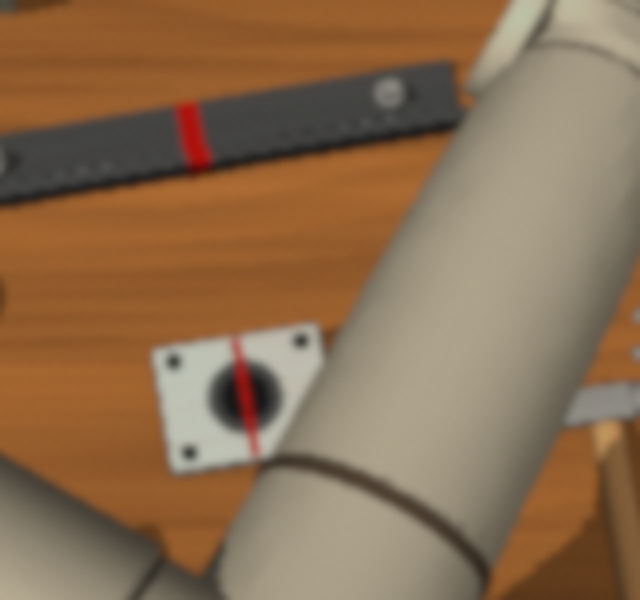

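The crop shows the block square, with its red line from (237,338) to (257,458) in line with the fence mark at (195,135). The tool went to the right and hovers clear, above everything. Next I go behind the block and push it forward.

```bash
python3 - <<'E'
from h import *
w=lambda n,z:[*(M+n*N-2*T),z,8.9]
rows([w(-175-80,85)])
E
```

```text
at [ 737.8 -299.8   82.2   98.6] t 15.3
[441.4 -86.4  85.    8.9] -> [ 25.52 -26.12  -0.28   1.57] min rows 11
```

Request:
move_arm(
  targets=[
    [25.5,-26.1,0,0,0,1.57],
    [25.5,-26.1,0,0,0,1.57],
    [25.5,-26.1,0,0,0,1.57],
    [25.5,-26.1,0,0,0,1.57],
    [25.5,-26.1,0,0,0,1.57],
    [25.5,-26.1,0,0,0,1.57],
    [25.5,-26.1,0,0,0,1.57],
    [25.5,-26.1,0,0,0,1.57],
  ],
  jaw=0.8,
)

```text
time: 16.1
tcp_pos: [431.4, -79.1, 82.3]
orientation: [-179.7, 0.1, 29.6]
contact_force: [0.9, -0.5, 0.5]
finger_gap: 0.8
grip_force: 0.0
```

```bash
python3 - <<'E'
from h import *
w=lambda n,z:[*(M+n*N-2*T),z,8.9]
rows([w(-175-80,85)])
E
```

```text
at [431.4 -79.1  82.3  29.6] t 16.1
[441.4 -86.4  85.    8.9] -> [ 0.5   1.13 -0.27  0.36] min rows 3
```

Request:
move_arm(
  targets=[
    [0,0,0,0,0,0.36],
    [0,0,0,0,0,0.36],
    [0,0,0,0,0,0.36],
    [0,0,0,0,0,0.36],
    [0,0,0,0,0,0.36],
  ],
)

```text
time: 16.6
tcp_pos: [436.3, -82.3, 84.0]
orientation: [180.0, -0.0, 9.4]
contact_force: [-1.0, 0.6, 1.0]
finger_gap: 0.801
grip_force: 0.0
```

```bash
python3 - <<'E'
from h import *
w=lambda n,z:[*(M+n*N-2*T),z,8.9]
rows([w(-175-80,10),w(-97,10)])
E
```

```text
at [436.3 -82.3  84.    9.4] t 16.6
[441.4 -86.4  10.    8.9] -> [0.43 0.49 7.4  0.01] min rows 2
[597.5 -62.   10.    8.9] -> [15.8  0.  -0.  -0. ] min rows 4
```

Request:
move_arm(
  targets=[
    [0.4,0.5,3,0,0,0.01],
    [0.4,0.5,6,0,0,0.01],
    [0.4,0.5,7.3,0,0,0.01],
    [0.4,0.5,7.3,0,0,0.01],
  ],
)

```text
time: 17.0
tcp_pos: [439.1, -85.4, 8.7]
orientation: [-179.8, 0.2, 8.8]
contact_force: [0.7, -0.0, -0.9]
finger_gap: 0.803
grip_force: 0.0
```

Request:
move_arm(
  targets=[
    [1,0,0,0,0,0],
    [1.8,0,0,0,0,0],
    [2.4,0,0,0,0,0],
    [3,0,0,0,0,0],
    [3.6,0,0,0,0,0],
    [4.3,0,0,0,0,0],
    [5,0,0,0,0,0],
    [5.7,0,0,0,0,0],
  ],
)

```text
time: 17.8
tcp_pos: [495.7, -77.4, 11.1]
orientation: [-180.0, 0.3, 8.8]
contact_force: [-11.5, -1.3, 10.2]
finger_gap: 0.799
grip_force: 5.8
```

Request:
move_arm(
  targets=[
    [0.7,0,0,0,0,0],
    [1.4,0,0,0,0,0],
    [2.1,0,0,0,0,0],
    [2.8,0,0,0,0,0],
    [3.5,0,0,0,0,0],
    [4.2,0,0,0,0,0],
    [4.9,0,0,0,0,0],
    [5.6,0,0,0,0,0],
  ],
)

```text
time: 18.6
tcp_pos: [551.1, -68.9, 11.1]
orientation: [-180.0, 0.3, 8.8]
contact_force: [-11.1, -2.4, 8.6]
finger_gap: 0.797
grip_force: 5.5
```

```bash
python3 - <<'E'
from h import *
w=lambda n,z:[*(M+n*N-2*T),z,8.9]
rows([w(-100,10)])
E
```

```text
at [551.1 -68.9  11.1   8.8] t 18.6
[594.5 -62.4  10.    8.9] -> [ 4.39  0.03  0.11 -0.  ] min rows 1
```

Request:
move_arm(
  targets=[
    [0.6,0,0,0,0,0],
    [1.2,0,0,0,0,0],
    [1.8,0,0,0,0,0],
    [2.3,0,0,0,0,0],
    [2.7,0,0,0,0,0],
    [3.1,0,0,0,0,0],
    [3.4,0,0,0,0,0],
    [3.7,0,0,0,0,0],
  ],
)

```text
time: 19.4
tcp_pos: [587.5, -63.3, 11.1]
orientation: [-180.0, 0.3, 8.8]
contact_force: [-10.3, -1.2, 7.8]
finger_gap: 0.798
grip_force: 5.2
```

Request:
move_arm(
  targets=[
    [0.1,0,0,0,0,0],
    [0.2,0,0,0,0,0],
    [0.3,0,0,0,0,0],
  ],
)

```text
time: 19.7
tcp_pos: [590.4, -62.9, 11.1]
orientation: [-180.0, 0.3, 8.8]
contact_force: [-11.0, -1.6, 8.2]
finger_gap: 0.799
grip_force: 5.1
```

```bash
python3 - <<'E'
from look import *
t=snapshot("top");cv2.imwrite("pics/p6.png",cv2.resize(t["pixels"][90:210,220:340,::-1],(600,600),interpolation=cv2.INTER_CUBIC))
o=get_obs();print(ft(o["tcp_pos"][:2]),o["contact_force"])
E
```

```text
[-103.8   -1.8] [-10.00204932  -1.17250282   6.87003974]
```

View pics/p6.png

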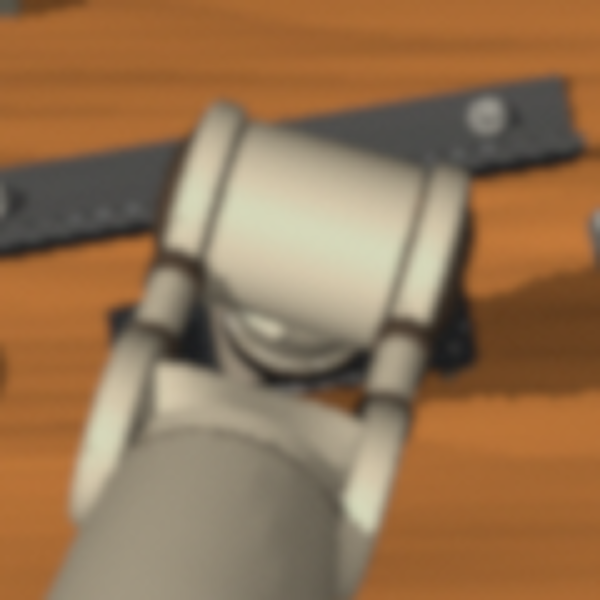

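The arm hides the block, so I'll creep in by force, with sliding drag at about 11 N.

Request:
move_arm(
  targets=[
    [0.1,0,0,0,0,0],
    [0.2,0,0,0,0,0],
    [0.2,0,0,0,0,0],
  ],
)

```text
time: 20.05
tcp_pos: [592.7, -62.5, 11.1]
orientation: [-180.0, 0.3, 8.8]
contact_force: [-8.8, -1.2, 6.5]
finger_gap: 0.8
grip_force: 4.6
```

Request:
move_arm(
  targets=[
    [0.1,0,0,0,0,0],
    [0.1,0,0,0,0,0],
  ],
)

```text
time: 20.25
tcp_pos: [593.5, -62.4, 11.1]
orientation: [-180.0, 0.3, 8.8]
contact_force: [-9.4, -1.5, 8.2]
finger_gap: 0.799
grip_force: 4.7
```

Request:
move_arm(
  targets=[
    [0.1,0,0,0,0,0],
    [0.1,0,0,0,0,0],
  ],
)

```text
time: 20.45
tcp_pos: [593.8, -62.3, 11.1]
orientation: [-180.0, 0.4, 8.8]
contact_force: [-13.9, -2.3, 10.1]
finger_gap: 0.799
grip_force: 6.4
```

Request:
move_arm(
  targets=[
    [0.1,0,0,0,0,0],
    [0.1,0,0,0,0,0],
  ],
)

```text
time: 20.65
tcp_pos: [593.7, -62.3, 11.1]
orientation: [-179.9, 0.5, 8.8]
contact_force: [-16.7, -3.0, 12.1]
finger_gap: 0.8
grip_force: 8.4
```

It has stalled: force is rising and the position isn't moving, so it's touching the fence. I'll press a little more to seat it, then back away to look.

Request:
move_arm(
  targets=[
    [0.1,0,0,0,0,0],
    [0.2,0,0,0,0,0],
    [0.3,0,0,0,0,0],
    [0.3,0,0,0,0,0],
  ],
)

```text
time: 21.05
tcp_pos: [593.7, -62.3, 11.1]
orientation: [-179.9, 1.0, 8.9]
contact_force: [-28.1, -4.5, 23.5]
finger_gap: 0.796
grip_force: 14.5
```

Request:
move_arm(
  targets=[
    [-0.3,0,0,0,0,0],
    [-0.8,0,0,0,0,0],
    [-2,0,0,0,0,0],
    [-4,0,0,0,0,0],
    [-5,0,-4,0,0,0],
    [-8,4,-7,0,0,0],
    [-11,8,-9,0,0,0],
    [-13,13,-9,0,0,0],
  ],
)

```text
time: 21.85
tcp_pos: [496.8, -197.2, 103.2]
orientation: [179.8, -0.3, 8.9]
contact_force: [1.4, -0.3, -0.3]
finger_gap: 0.803
grip_force: 0.0
```

Request:
move_arm(
  targets=[
    [-7,14,0,0,0,0],
    [-7,14,0,0,0,0],
    [-7,14,0,0,0,0],
    [-7,14,0,0,0,0],
    [-7,14,0,0,0,0],
    [-7,14,0,0,0,0],
  ],
)

```text
time: 22.45
tcp_pos: [448.1, -343.5, 99.5]
orientation: [-180.0, -0.0, 8.8]
contact_force: [-0.3, 0.4, -0.4]
finger_gap: 0.798
grip_force: 0.0
```

```bash
python3 - <<'E'
from look import *
t=snapshot("top");cv2.imwrite("pics/p7.png",cv2.resize(t["pixels"][90:210,170:370,::-1],(800,480),interpolation=cv2.INTER_CUBIC))
m=(255,302,122,175)
c,w,a,ct=block(t,(245,305,131,190));print(c,w,a,ft(c))
rb,n=redmid(t,(250,300,134,185));p=plane(t,[rb],40)[0,:2];print(p,n,ft(p));print(get_obs()["tcp_pos"],get_obs()["time"],get_obs()["contact_force"])
E
```

```text
[646.94848633 -53.64832306] (90.38375854492188, 121.02057647705078) -81.402596 [-46.8  -1.4]
[648.31863932 -53.8294494 ] 46 [-45.5  -1.8]
[ 448.22005475 -343.11442668   99.50506393] 22.5 [ 1.29907567 -0.01011167 -0.05960061]
```

View pics/p7.png

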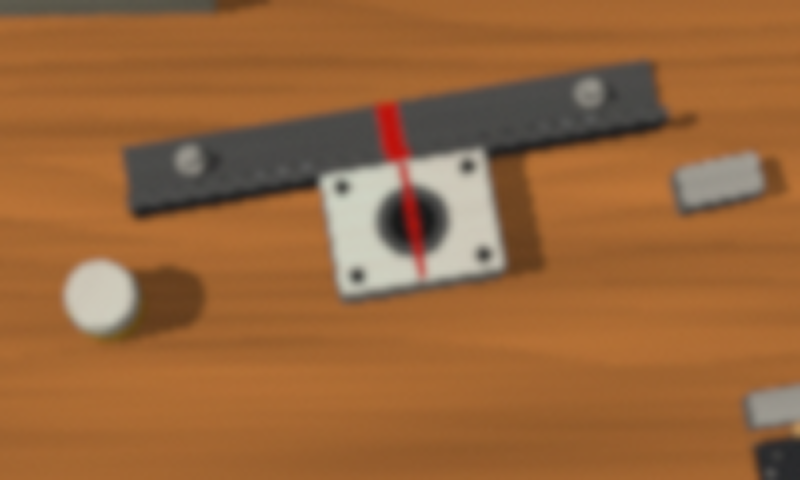

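The block sits flush against the fence. Its red line starts at (402,160), right under the fence mark at (397,158). It is 1–2 mm off the mark and turned ‑81.4° against the fence's ‑81.1°. The tin and offcut haven't moved, and the arm is clear.

```bash
python3 -c "
from rig import *
print(close_job())"
```

```text
the job is handed in; nothing more can be done
None
```

The die block was walked round with four alternate corner pushes, its middle staying within about 2 cm of its start, then pushed flush to the fence about 2 mm from the red mark; the arm backed clear and the job was handed in at about 22.5 s.

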